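# Lock the jar-labelling turntable

### The arm

A 6-joint arm with a two-finger parallel gripper is mounted at the origin on the work surface. World frame = base frame: x ahead of the robot, y to its left, z up, the work surface at z = 0. Lengths are in m, angles in rad, forces in N, time in s.
With the tool pointing down it reaches from about 0.4 to 0.825 m from the base axis. Payload 7 kg.
Tool frame: the origin (TCP) lies on the centre line of the jaws, within the pads' length; the fingertips stand 22 mm ahead of it and the grasp point (between the pads) lies 3 mm ahead of it; z points along the fingers, y is the direction in which the jaws open and shut (so a half turn about z gives the same grasp; the last joint's range is limited). The gripper opens to 88 mm and grips with 3 to 60 N. Pads are 19 mm wide; open, the fingers measure 130 mm over their backs; the gripper's body (78 mm by 193 mm) begins 47 mm behind the grasp point.
Start: joints at [-0.973, 0.359, 0.012, 0, -1.224, -0.288], TCP at [0.206, -0.643, 0.249] pointing down, gripper open.
Joint ranges: [-3.07, 3.07], [-1.43, 2.12], [-1.02, 1.25], [-3.03, 1.67], [-3.05, -0], [-3.03, 3.03]. Speed limits (rad/s): [2.39, 2.39, 3.01, 3.14, 3.14, 3.14].

### API

Orientations are given as [roll, pitch, yaw] about the fixed x, y, z axes, in that order (R = Rz(yaw) Ry(pitch) Rx(roll)).
In Python, from station import arm gives the robot as it stands. The module is installed in compiled form; this text tells all that it offers.
- The arm moves only by the tool arm_command, never from a script. Its argument "motion" is a list of rows, each a list of 3 entries, a list of its own where there are three numbers: the shift along the tool's x, y, z in mm, then the turn, a rotation vector about the tool's x, y, z in degrees, then the opening, from 0 (shut) to 1 (fully open). In form: [[[tx, ty, tz], [wx, wy, wz], grip], ...]. A call has 1 to 20 rows; each row shifts and turns the commanded pose from where the row before left it, along the tool's axes as they then stand; what a row does not reach is not made up. A row lasts 1/12 s, in which the tool goes at most 41.7 mm and 7.16 degrees, less where a joint would pass 70% of its speed; a pose out of reach is approached as far as the arm can. A call is refused whole if a number of a shift passes 41.7 or a number of a turn 7.16, either way. A call with a gripper value outside its range is refused whole. The fingers move at their own pace and stop on an object; "newtons" is the grip in N (left out, the last holds). Time passes only in rows, so rows that do not move let the fingers close. It gives the time, the measured TCP pose, the force and the opening at its end, in the units of the state.
- arm.get_state(): the state, without advancing time (a new reading comes with each control period).
- arm.grab_frame(name): name is "side" or "top" or "wrist"; returns the picture (400x640x3 uint8, red, green, blue); there is no depth.
- arm.camera_info(name): a dict with "fov_y" (degrees; the focal length in pixels is half the picture's height over the tangent of half this angle, whatever the lens; pixels are square), "cx", "cy" (the principal point, pixels), "view" (4x4, takes a point from world to camera coordinates); the wrist camera has in their place "tool_from_camera" (4x4, takes a point from camera to tool coordinates, whose origin is the TCP and whose axes are the flange's). Camera axes: x right, y down, z forward; pixel columns grow to the right and rows downward; lengths in m; the calibration is good to about 2 mm. A picture is of the moment at which its call begins: read the wrist's pose just before it. camera_info takes no time and is no camera call.
- arm.job_done(): hands the job in, once; it reports no verdict.
The state is a dict: "t": time; "q": joint angles; "qd": joint speeds; "joint_efforts": joint torques, N m; "eef_pos": TCP position; "ee_rot": TCP orientation; "force": force on the tool from outside, world axes, zero at the start; "moment": the same for the moment, N m; "width": finger opening in m.
Only numpy, scipy, OpenCV 4.12 (cv2) and the standard library are available. Lean on these libraries where they do the work, as an engineer would, in place of code of your own. Each camera call takes 0.05 s, during which the arm holds its last target. There are 200 camera calls.

### The job

Lock the jar-labelling turntable: turn its slotted disc, pushing on the upright finger peg, until the slot in the rim faces the steel bolt, then push the bolt through the slot until its knob is fully home against the keeper. Push only, with the fingertips or the outside of the fingers: never take the peg or the knob between the fingers. Leave the jar standing on the platter, do not lift or shift the things lying around, and finish with the hand clear of everything.

Things in the scene. Friction and masses are not known exactly. Their poses are not given: they have to be found in the camera images.
- turntable: Fixed dark cast base. Origin: on the work surface, on the disc's vertical axis; z up. A round plinth 196 mm across under the disc, with a straight arm 60 mm wide, 36 mm high, running along the base's own -y to 252 mm from the axis. The bolt slides on this arm along the base's +y, towards the axis.
- keeper (a point): Middle of the top of the outer steel keeper, 168 mm from the disc's axis along the base's -y, 56 mm above the work surface. Two keepers, each 45 mm wide, bridge the bolt; they lie between 124 and 175 mm from the axis.
- disc (a joint): Angle (rad) of the slotted aluminium disc about the base's vertical axis, positive anticlockwise from above. 0 = slot squarely facing the bolt. Starts between 0.5 and 1.5: turn it clockwise by that much. Needs about 1.5 N at the peg, stays where it is left, does not coast.
- disc_center (a point): Centre of the disc's top face, 48 mm above the work surface. The disc is 220 mm across, 8 mm thick. On its middle sits a rubber-topped platter 116 mm across, top 60 mm above the work surface, with a thin steel ring, 67 mm across and 5 mm high, around a jar.
- peg_top (a point): Centre of the top of the disc's steel finger peg, 95 mm above the work surface. The peg is upright, 14 mm thick (foot collar 20 mm across, 4 mm high), rises 47 mm above the disc and stands 95 mm from the axis, exactly opposite the slot: on the base's +y side when the disc is at 0.
- slot_mouth (a point): Middle of the mouth of the disc's only slot, at the rim, 110 mm from the axis, at the disc's top (48 mm above the work surface). The radial slot is 22 mm wide and 40 mm deep, its mouth flared to 34 mm.
- bolt (a joint): How far (m) the bolt is pushed in towards the disc's axis: 0 = drawn back, 0.045 = fully home against a firm stop, where the knob's collar meets the outer keeper. Starts between 0 and 0.008. Slides with about 2.5 N of friction and stays where it is left.
- bolt_nose (a point): Tip of the bolt's nose, on its top face, 49 mm above the work surface; 122 mm from the axis at joint value 0. The bolt is a flat steel bar 18 mm wide, 10 mm thick, 128 mm long, nose tapered to 8 mm. If the slot is under about 0.1 rad off, the nose draws the disc into line; otherwise it butts on the rim.
- knob_top (a point): Centre of the top of the bolt's black knob, 85 mm above the work surface: an upright cylinder 24 mm thick, 36 mm high, on the bolt's outer end (the bolt ends 17 mm behind the knob's axis). At joint value 0 it is 233 mm from the disc's axis along the base's -y.
- jar_table: Unlabelled dark jam jar, 56 mm across, 64 mm tall, standing in the ring in the middle of the turntable's platter. Origin: centre of its underside, 60 mm above the work surface (its lid reaches 124 mm). It may turn with the platter; it must stay there.
- jar_a: Bystander: labelled jar, 60 mm across, 82 mm tall, on the far side of the turntable. Origin: centre of its underside.
- jar_b: Bystander: labelled jar, 60 mm across, 82 mm tall, to the left of the turntable. Origin: centre of its underside.
- label_roll: Bystander: roll of paper labels lying flat, 76 mm across, 45 mm tall, between the turntable's disc and its arm on the robot's side. Origin: centre of its underside.
- brush: Bystander: flat wooden-handled brush lying down, 170 mm long, 42 mm wide, 20 mm high, on the far side of the turntable. Origin: middle of its length, on the work surface.
- lids: Bystander: stack of three black jar lids, 66 mm across, 39 mm tall, left of the turntable. Origin: centre of its underside.
- paste_cup: Bystander: white cup, 72 mm across at the rim, 70 mm tall, at the right. Origin: centre of its underside.
Things that resemble listed ones, but are neither listed nor needed, are in the scene too. Leave any green look-alike of the jar_table alone.

How it is judged:
By the outcome, as a careful person would: the job done as asked, in the order asked, and still so for the second after the job is handed in, with the robot touching nothing.
It also fails if it takes over 48 s, if anything falls off the work surface, if the arm or the gripper's body presses on something with over 40 N, if the wrist force passes 120 N, or if a joint passes its speed limit or range.

## Working session

There is one attempt and no reset: what is moved stays moved. The work goes in short steps, Python scripts to look and compute and a tool call to move; the robot and the scene stay as the last step left them, time stands still between calls to the robot, and variables do not carry over. Pictures are saved under pics/ and viewed, on a budget of 10 in all, crops included, one or two more only if the job needs it, and the job is handed in when it is done.

Besides the shell and the picture viewer there is one more tool, called after ">>>" as name(argument=value, ...), one argument or row to a line, values as JSON. arm_command: Moves the arm, as the interface text tells. Its arguments: {"type":"object","properties":{"motion":{"type":"array","items":{"type":"array"}},"newtons":{"type":"number"}},"required":["motion"]}

```bash
mkdir -p pics
python3 - <<'E'
from station import arm
import cv2,numpy as np
for n in("top","side"):
    cv2.imwrite(f"pics/{n}0.png",arm.grab_frame(n)[:,:,::-1]); print(n,arm.camera_info(n))
print(arm.camera_info("wrist")); print(arm.get_state())
E
```

```text
top {'fov_y': 48.478070842200026, 'cx': 316.20424517010974, 'cy': 200.30667294075926, 'view': array([[ 0.01539069, -0.99972195, -0.01786479, -0.04046882],
       [-0.99730537, -0.01406685, -0.07200082,  0.57441586],
       [ 0.0717295 ,  0.01892479, -0.99724457,  1.2969344 ],
       [ 0.        ,  0.        ,  0.        ,  1.        ]])}
side {'fov_y': 47.03280522121467, 'cx': 326.9141602960232, 'cy': 197.00139129950168, 'view': array([[-0.77367292, -0.63320074,  0.022069  ,  0.44159604],
       [-0.37640571,  0.4313325 , -0.81992135,  0.31072983],
       [ 0.50965572, -0.64265784, -0.57205065,  1.23959705],
       [ 0.        ,  0.        ,  0.        ,  1.        ]])}
{'fov_y': 68.66505791857226, 'cx': 316.30147719903175, 'cy': 196.96129068315983, 'tool_from_camera': array([[-9.96130774e-04, -9.53919299e-01, -3.00061625e-01,
         8.09062438e-02],
       [ 9.99999483e-01, -1.01086149e-03, -1.06144777e-04,
         9.50588699e-04],
       [-2.02067190e-04, -3.00061576e-01,  9.53919813e-01,
        -1.35917889e-01],
       [ 0.00000000e+00,  0.00000000e+00,  0.00000000e+00,
         1.00000000e+00]])}
{'t': 0.1, 'q': array([-9.72936513e-01,  3.59353205e-01,  1.11456625e-02, -3.23358658e-04,
       -1.22408396e+00, -2.88095354e-01]), 'qd': array([ 3.59022788e-04, -2.24220201e-03,  1.14152270e-03,  6.50943390e-05,
        8.60881547e-04, -6.16904010e-04]), 'joint_efforts': array([-2.06550460e-03, -5.84163165e+01,  2.93748361e+01,  7.01521039e+00,
        1.02752171e-02, -6.54137557e-05]), 'eef_pos': array([ 0.20561933, -0.6424959 ,  0.24768704]), 'ee_rot': array([ 3.14007272e+00, -1.33398712e-04, -2.83193820e+00]), 'force': array([0.78055171, 0.92106604, 0.36346334]), 'moment': array([-0.00718361, -0.0070089 , -0.05007879]), 'width': 0.08762982632366377}
```

View pics/top0.png

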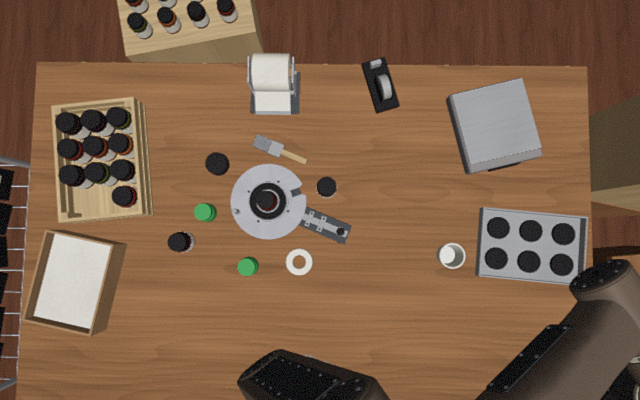

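View pics/side0.png

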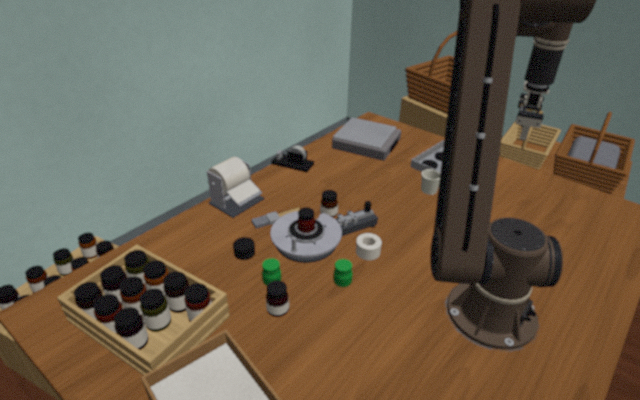

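The top view shows the disc at about (268,201), with the bolt arm running to (345,233). The slot is near (296,191), the peg near (237,211) and the dark jar at (266,201). The green look-alikes are at (205,212) and (248,267). Next, an enlarged crop to confirm this.

```bash
cat > h.py <<'E'
import numpy as np,cv2
from station import arm
from scipy.spatial.transform import Rotation as R
def f(i): return 200/np.tan(np.radians(i['fov_y']/2))
def unproj(n,u,v,z,V=None):
    i=arm.camera_info(n); V=i['view'] if V is None else V
    d=V[:3,:3].T@np.array([(u-i['cx'])/f(i),(v-i['cy'])/f(i),1]); c=-V[:3,:3].T@V[:3,3]
    return c+d*(z-c[2])/d[2]
def proj(n,p,V=None):
    i=arm.camera_info(n); V=i['view'] if V is None else V
    q=V[:3,:3]@np.asarray(p)+V[:3,3]; return q[:2]/q[2]*f(i)+[i['cx'],i['cy']]
def wristV():
    s=arm.get_state(); T=np.eye(4); T[:3,:3]=R.from_euler('xyz',s['ee_rot']).as_matrix(); T[:3,3]=s['eef_pos']
    return np.linalg.inv(T@arm.camera_info('wrist')['tool_from_camera'])
E
python3 - <<'E'
import cv2
im=cv2.imread("pics/top0.png")[140:280,180:360]
cv2.imwrite("pics/crop0.png",cv2.resize(im,None,fx=4.25,fy=4.25,interpolation=cv2.INTER_CUBIC))
E
```

```text
(no output)
```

View pics/crop0.png

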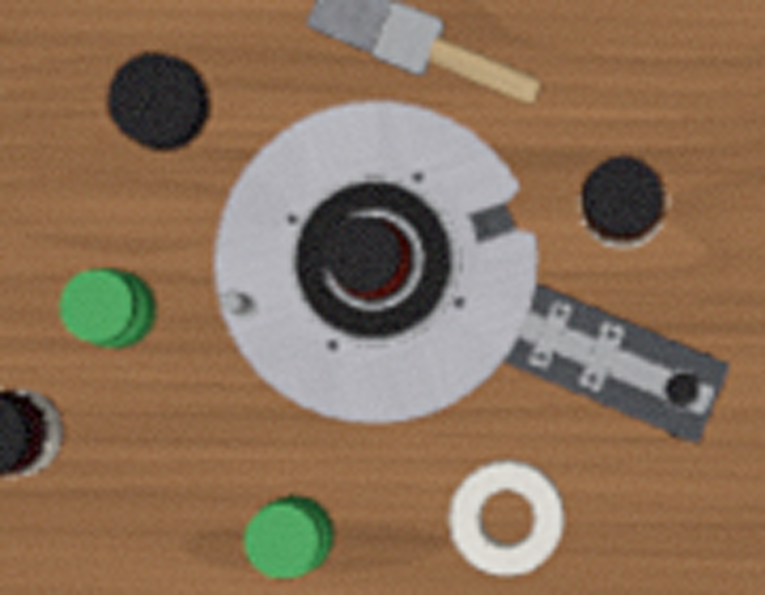

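The crop confirms the one slotted disc, centred at (377,262). The slot mouth is at (525,208), the peg top at (235,300), the knob at (683,388) and the dark jar in the ring. Green jars stand at crop (100,307) and (285,538).

Run:
```python
from h import *
P=lambda x,y,z: unproj("top",180+(x+.5)/4.25-.5,140+(y+.5)/4.25-.5,z)
c=P(377,262,.048); pg=P(235,300,.095); kn=P(683,388,.085); sl=P(525,208,.048)
j=P(368,258,.124)
print('c',c,'peg',pg,'knob',kn,'slot',sl,'jar',j)
for n,p in dict(peg=pg,knob=kn,slot=sl).items():
    d=(p-c)[:2]; print(n,np.hypot(*d),np.degrees(np.arctan2(d[1],d[0])))
for n,x,y,z in(("roll",507,518,.045),("g1",98,307,.07),("g2",285,538,.07),("jarB",5,432,.082),("jarA",622,198,.082),("lids",155,100,.039),("brush",430,50,.02),("armend",712,402,.036),("bend",708,398,.049)): print(n,P(x,y,z).round(3))
i=arm.camera_info("top")
```

```text
c [0.56820394 0.10669399 0.048     ] peg [0.53856554 0.19392531 0.095     ] knob [ 0.48525969 -0.1021493   0.085     ] slot [0.60669755 0.0060106  0.048     ] jar [0.56551812 0.10289193 0.124     ]
peg 0.09212892504746878 108.7661110281329
knob 0.224711518439836 -111.66100917191477
slot 0.10779101084510065 -69.07697721365138
roll [0.396 0.015 0.045]
g1 [0.534 0.291 0.07 ]
g2 [0.382 0.161 0.07 ]
jarB [0.449 0.347 0.082]
jarA [ 0.611 -0.06   0.082]
lids [0.679 0.265 0.039]
brush [0.72  0.076 0.02 ]
armend [ 0.476 -0.124  0.036]
bend [ 0.479 -0.12   0.049]
```

>>> arm_command(
  motion=[
    [[0,0,-20],[0,0,5.9],0],
    [[0,0,-20],[0,0,5.9],0],
    [[0,0,-12],[0,0,5.9],0],
    [[-24.5,28.6,0],[0,0,0],0],
    [[-24.5,28.6,0],[0,0,0],0],
    [[-24.5,28.6,0],[0,0,0],0],
    [[-24.5,28.6,0],[0,0,0],0],
    [[-24.5,28.6,0],[0,0,0],0],
    [[-24.5,28.6,0],[0,0,0],0],
    [[-24.5,28.6,0],[0,0,0],0],
    [[-24.5,28.6,0],[0,0,0],0],
    [[-24.5,28.6,0],[0,0,0],0],
    [[-24.5,28.6,0],[0,0,0],0],
    [[-24.5,28.6,0],[0,0,0],0],
    [[-24.5,28.6,0],[0,0,0],0],
  ],
)

```text
t: 1.35
eef_pos: [0.5002, -0.2976, 0.3004]
ee_rot: [3.141, -0.0, -3.141]
force: [0.1, -0.7, 0.1]
width: 0.0006
```

>>> arm_command(
  motion=[
    [[0,36,0],[0,0,0],0],
    [[0,36,0],[0,0,0],0],
    [[0,36,0],[0,0,0],0],
    [[0,36,0],[0,0,0],0],
    [[0,36,0],[0,0,0],0],
    [[0,36,0],[0,0,0],0],
    [[0,36,0],[0,0,0],0],
    [[0,36,0],[0,0,0],0],
    [[0,36,0],[0,0,0],0],
    [[0,36,0],[0,0,0],0],
    [[0,0,0],[0,0,0],0],
    [[0,0,0],[0,0,0],0],
  ],
)

```text
t: 2.35
eef_pos: [0.4989, 0.0624, 0.3002]
ee_rot: [-3.141, -0.001, -3.137]
force: [-0.0, -0.9, 0.8]
width: 0.0005
```

Run:
```python
from h import *
s=arm.get_state(); V=wristV(); np.save("V1.npy",V)
cv2.imwrite("pics/w1.png",arm.grab_frame("wrist")[:,:,::-1]); print(s['t'],s['q'],s['eef_pos'],s['ee_rot'],s['force'],s['width'])
for n,p in dict(c=[.568,.107,.048],peg=[.535,.195,.095],knob=[.485,-.102,.085]).items(): print(n,proj("wrist",p,V))
```

```text
2.35 [ 5.15651470e-01  4.02138887e-02 -2.74758825e-01 -1.94131707e-04
 -1.25647484e+00 -2.08205831e+00] [0.49885154 0.06235868 0.30021841] [-3.14143500e+00 -6.58267227e-04 -3.13726330e+00] [-0.00392924 -0.86662529  0.78547112] 0.0004634293148909304
c [346.8468582  216.21784676]
peg [422.98762749 205.22072592]
knob [179.89433182 162.77136137]
```

View pics/w1.png

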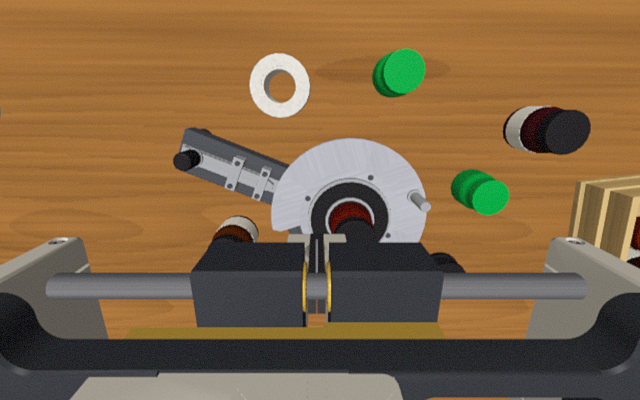

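The wrist view agrees with the top-view fix to within about 4 px: peg top at (425,207), knob at (184,160). Next I descend behind the peg, on its robot side, with the jaws shut.

>>> arm_command(
  motion=[
    [[2.2,33.7,0],[0,0,0],0],
    [[2.2,33.7,0],[0,0,0],0],
    [[2.2,33.7,0],[0,0,0],0],
    [[2.2,33.7,0],[0,0,0],0],
    [[0,0,34],[0,0,0],0],
    [[0,0,34],[0,0,0],0],
    [[0,0,34],[0,0,0],0],
    [[0,0,34],[0,0,0],0],
    [[0,0,34],[0,0,0],0],
    [[0,0,26],[0,0,0],0],
    [[0,0,12],[0,0,0],0],
    [[0,0,0],[0,0,0],0],
    [[0,0,0],[0,0,0],0],
  ],
)

```text
t: 3.48
eef_pos: [0.4904, 0.1942, 0.0923]
ee_rot: [-3.14, -0.001, 3.141]
force: [-0.5, 0.4, -0.3]
width: 0.0002
```

Run:
```python
from h import *
V=np.load("V1.npy")
pg=unproj("wrist",425,207,.095,V);kn=unproj("wrist",184,160,.085,V);print(pg,kn)
s=arm.get_state();print(s['eef_pos'],s['force'])
a=cv2.resize(arm.grab_frame("wrist")[:,:,::-1],None,fx=.8,fy=.8)
b=cv2.resize(arm.grab_frame("side")[170:300,220:420,::-1],(512,280),interpolation=cv2.INTER_CUBIC)
cv2.imwrite("pics/w2.png",cv2.vconcat([a,b]))
```

```text
[0.53731367 0.19774551 0.095     ] [ 0.48159468 -0.09657583  0.085     ]
[0.49044523 0.19417482 0.09227651] [-0.54606475  0.40901056 -0.28397907]
```

View pics/w2.png

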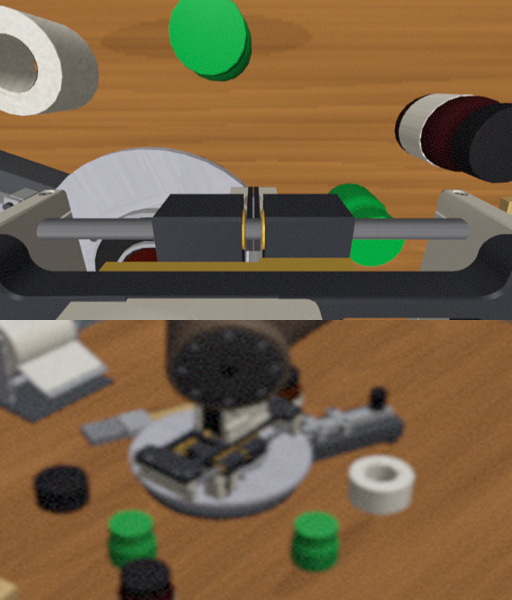

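>>> arm_command(
  motion=[
    [[-10,0,0],[0,0,0],0],
    [[-10,0,0],[0,0,0],0],
    [[-6,0,0],[0,0,0],0],
    [[-6,0,0],[0,0,0],0],
    [[-6,0,0],[0,0,0],0],
    [[-6,0,0],[0,0,0],0],
    [[-6,0,0],[0,0,0],0],
    [[-6,0,0],[0,0,0],0],
    [[-6,0,0],[0,0,0],0],
  ],
)

```text
t: 4.33
eef_pos: [0.5527, 0.1954, 0.0924]
ee_rot: [-3.141, -0.0, -3.141]
force: [-1.1, 1.2, -0.5]
width: 0.0007
```

>>> arm_command(
  motion=[
    [[-6,0,0],[0,0,0],0],
    [[-6,0,0],[0,0,0],0],
    [[-6,0,0],[0,0,0],0],
    [[-6,0,0],[0,0,0],0],
    [[-6,0,0],[0,0,0],0],
    [[-3,0,0],[0,0,0],0],
    [[0,0,0],[0,0,0],0],
    [[0,0,0],[0,0,0],0],
  ],
)

```text
t: 5.0
eef_pos: [0.5858, 0.1957, 0.0927]
ee_rot: [3.141, 0.001, -3.141]
force: [0.7, -0.5, 0.1]
width: 0.0002
```

>>> arm_command(
  motion=[
    [[15,0,0],[0,0,0],0],
    [[15,0,0],[0,0,0],0],
    [[0,0,-33],[0,0,0],0],
    [[0,0,-33],[0,0,0],0],
    [[0,0,-33],[0,0,0],0],
    [[0,0,-33],[0,0,0],0],
    [[0,0,-33],[0,0,0],0],
    [[9.6,-35,0],[0,0,0],0],
    [[9.6,-35,0],[0,0,0],0],
    [[9.6,-35,0],[0,0,0],0],
    [[9.6,-35,0],[0,0,0],0],
    [[9.6,-35,0],[0,0,0],0],
    [[9.6,-35,0],[0,0,0],0],
    [[9.6,-35,0],[0,0,0],0],
    [[9.6,-35,0],[0,0,0],0],
    [[9.6,-35,0],[0,0,0],0],
    [[9.6,-35,0],[0,0,0],0],
  ],
)

```text
t: 6.42
eef_pos: [0.4588, -0.156, 0.2582]
ee_rot: [3.142, 0.002, -3.14]
force: [1.5, -0.9, -0.7]
width: 0.0008
```

>>> arm_command(
  motion=[
    [[0,0,0],[0,0,-6.8],0],
    [[0,0,0],[0,0,-6.8],0],
    [[0,0,0],[0,0,-6.8],0],
    [[0,0,0],[0,0,-6.8],0],
    [[0,0,0],[0,0,-6.8],0],
    [[0,0,0],[0,0,-6.8],0],
    [[0,0,0],[0,0,-6.8],0],
    [[0,0,0],[0,0,-6.8],0],
    [[0,0,0],[0,0,-6.8],0],
    [[0,0,0],[0,0,-6.8],0],
    [[0,0,0],[0,0,0],0],
    [[0,0,0],[0,0,0],0],
  ],
)

```text
t: 7.42
eef_pos: [0.4595, -0.1545, 0.2578]
ee_rot: [-3.141, 0.0, -1.957]
force: [-0.2, 0.1, -0.3]
width: 0.0004
```

Run:
```python
from h import *
s=arm.get_state(); V=wristV(); np.save("V2.npy",V)
print(s['t'],s['eef_pos'],np.degrees(s['ee_rot']))
a=cv2.resize(arm.grab_frame("top")[140:260,180:370,::-1],(640,404),interpolation=cv2.INTER_CUBIC)
b=cv2.resize(arm.grab_frame("wrist")[:,:,::-1],(304,190))
cv2.imwrite("pics/t3.png",cv2.vconcat([a,cv2.copyMakeBorder(b,0,0,0,336,cv2.BORDER_CONSTANT)]))
```

```text
7.4167 [ 0.45954683 -0.15450955  0.25778513] [-1.79960139e+02  1.93186140e-02 -1.12149010e+02]
```

View pics/t3.png

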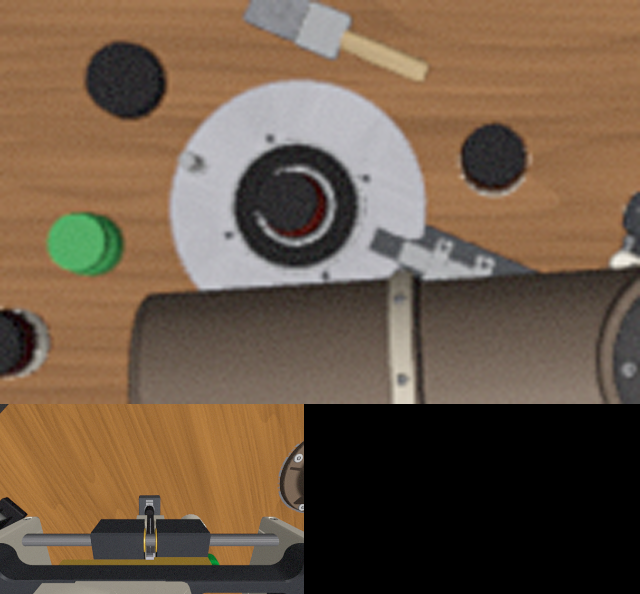

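The top view shows the peg top at crop (190,161), with the slot at (375,240) in line with the bolt arm. In the wrist inset the fingers stand in line with the bolt.

Run:
```python
from h import *
P=lambda x,y,z: unproj("top",180+(x+.5)/3.368-.5,140+(y+.5)/3.367-.5,z)
c=P(298,207,.048);p=P(189,161,.095);s=P(372,239,.048);k=P(460,263,.056)
print(c,p,np.degrees(np.arctan2(*(p-c)[1::-1])),s,np.degrees(np.arctan2(*(s-c)[1::-1])))
```

```text
[0.56859563 0.10727226 0.048     ] [0.60258775 0.19335013 0.095     ] 68.45095280912373 [0.54186385 0.04275954 0.048     ] -112.5073757688108
```

>>> arm_command(
  motion=[
    [[0,0,35],[0,0,0],0],
    [[0,0,35],[0,0,0],0],
    [[0,0,35],[0,0,0],0],
    [[0,0,35],[0,0,0],0],
    [[0,0,24],[0,0,0],0],
    [[0,0,10],[0,0,0],0],
    [[-10,0,0],[0,0,0],0],
    [[-10,0,0],[0,0,0],0],
    [[-5,0,0],[0,0,0],0],
    [[-5,0,0],[0,0,0],0],
    [[-5,0,0],[0,0,0],0],
    [[-5,0,0],[0,0,0],0],
    [[-5,0,0],[0,0,0],0],
    [[-5,0,0],[0,0,0],0],
  ],
)

```text
t: 8.68
eef_pos: [0.4787, -0.108, 0.0841]
ee_rot: [-3.141, 0.0, -1.954]
force: [0.5, -3.1, 1.7]
width: 0.0005
```

>>> arm_command(
  motion=[
    [[-5,0,0],[0,0,0],0],
    [[-5,0,0],[0,0,0],0],
    [[-5,0,0],[0,0,0],0],
  ],
)

```text
t: 8.93
eef_pos: [0.484, -0.094, 0.0836]
ee_rot: [-3.142, -0.0, -1.954]
force: [-0.1, -3.4, 2.3]
width: 0.0004
```

>>> arm_command(
  motion=[
    [[-3,0,0],[0,0,0],0],
    [[-3,0,0],[0,0,0],0],
  ],
)

```text
t: 9.1
eef_pos: [0.4862, -0.0884, 0.0835]
ee_rot: [3.142, -0.0, -1.954]
force: [-0.3, -2.0, 2.1]
width: 0.0002
```

>>> arm_command(
  motion=[
    [[-2,0,0],[0,0,0],0],
    [[0,0,0],[0,0,0],0],
  ],
)

```text
t: 9.27
eef_pos: [0.4869, -0.0867, 0.0835]
ee_rot: [3.141, -0.0, -1.954]
force: [-0.1, -2.2, 1.4]
width: 0.0003
```

>>> arm_command(
  motion=[
    [[-2,0,0],[0,0,0],0],
    [[0,0,0],[0,0,0],0],
  ],
)

```text
t: 9.43
eef_pos: [0.4869, -0.0862, 0.0835]
ee_rot: [3.141, -0.002, -1.954]
force: [0.1, -10.7, 1.8]
width: 0.0003
```

>>> arm_command(
  motion=[
    [[-1.5,0,0],[0,0,0],0],
    [[0,0,0],[0,0,0],0],
  ],
)

```text
t: 9.6
eef_pos: [0.4869, -0.0859, 0.0835]
ee_rot: [3.14, -0.004, -1.954]
force: [0.9, -17.7, 3.0]
width: 0.0003
```

It hit a firm stop 209.6 mm from the axis (209.5 expected), and the force rose without travel. Retreating now.

>>> arm_command(
  motion=[
    [[10,0,0],[0,0,0],0],
    [[15,0,0],[0,0,0],0],
    [[15,0,0],[0,0,0],0],
    [[0,0,-35],[0,0,0],0],
    [[0,0,-35],[0,0,0],0],
    [[0,0,-35],[0,0,0],0],
    [[0,0,-35],[0,0,0],0],
    [[0,0,-35],[0,0,0],0],
    [[0,0,-35],[0,0,0],0],
    [[35,0,0],[0,0,0],0],
    [[35,0,0],[0,0,0],0],
    [[35,0,0],[0,0,0],0],
    [[35,0,0],[0,0,0],0],
    [[35,0,0],[0,0,0],0],
    [[35,0,0],[0,0,0],0],
    [[35,0,0],[0,0,0],0],
    [[35,0,0],[0,0,0],0],
    [[35,0,0],[0,0,0],0],
    [[0,0,0],[0,0,0],0],
  ],
)

```text
t: 11.18
eef_pos: [0.3533, -0.4166, 0.2926]
ee_rot: [3.14, 0.0, -1.958]
force: [0.4, 0.2, 0.8]
width: 0.0008
```

Run:
```python
from h import *
a=cv2.resize(arm.grab_frame("top")[130:290,180:380,::-1],(700,560),interpolation=cv2.INTER_CUBIC)
cv2.imwrite("pics/t4.png",a); print(arm.get_state()['force'])
```

```text
[-0.39938887  0.05138364 -0.44920408]
```

View pics/t4.png

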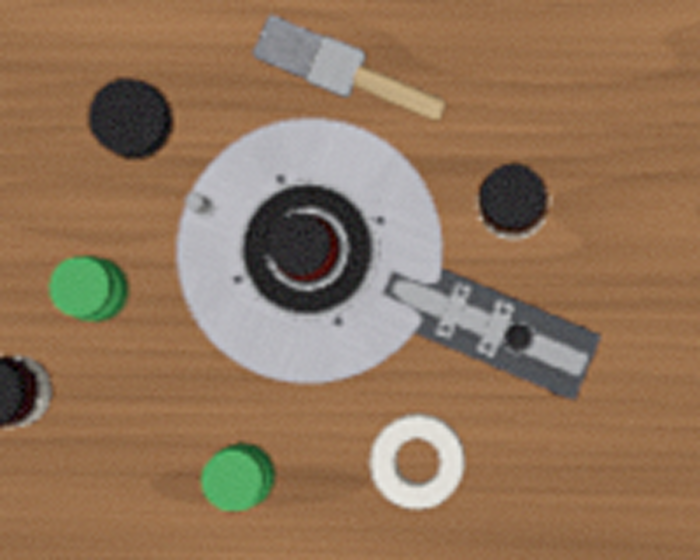

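The nose is in the slot at (400,288), the knob at (518,337) is against the outer keeper at (497,328), and the jar is in its ring. A last numeric check comes before hand-in.

Run:
```python
from h import *
P=lambda x,y,z: unproj("top",180+(x+.5)/3.5-.5,130+(y+.5)/3.5-.5,z)
c=P(310,250,.048);k=P(518,337,.085);n=P(394,285,.049)
print(c,np.linalg.norm((k-c)[:2]),np.linalg.norm((n-c)[:2]))
o,w=cv2.imread("pics/top0.png"),arm.grab_frame("top")[:,:,::-1]
d=(cv2.absdiff(o,cv2.blur(w,(1,1))).max(2)>60)[:300,:470]
r,l,st,_=cv2.connectedComponentsWithStats(d.astype('uint8')); print(st[1:][st[1:,4]>6])
arm.job_done()
```

```text
[0.56876279 0.10702539 0.048     ] 0.18708705380638113 0.07590995253432231
[[ 291  185   15   12  104]
 [ 237  187    3    3    7]
 [ 236  209    4    5   12]
 [ 290  208    6    8   18]
 [ 395  208   75   92 1687]
 [ 324  223    8    7   47]
 [ 336  228    8    8   49]
 [ 440  243   26   26  329]]
the job is handed in; nothing more can be done
```

The turntable is locked and the job is handed in. It finished at about 11 s of the 48 s allowed.

- **Disc:** I pushed the peg with the outside of the shut fingers until the slot faced the bolt. The top view then put the peg at 68.5° and the slot at -112.5°, against the bolt line's 68° and -112°.
- **Bolt:** I pushed the knob into a firm stop, where the force rose from 3 N to about 18 N with no further travel. The final image puts the knob 187 mm from the axis (188 expected when home) and the nose at 76 mm (77 expected).
- **Hand and jar:** The hand backed off and rose clear, with the force reading near zero. The jar stands in its ring.
- **Bystanders:** Comparing before and after top images, the disc, peg and bolt changed as expected, and the other bystanders showed no change. One check is incomplete: the image also differs around the paste cup at about (452,256). I think that is because the hand was parked over it, about 0.2 m up or more, but I did not check with a clear view. The arm never went low near the cup.

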